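Angle the lipped strip past the post into its bay

ROBOT

A 6-joint arm with a two-finger parallel gripper is mounted at the origin on a cart in front of the work surface, level with it; the furniture and walls round the work are solid. World frame = base frame: x ahead of the robot, y to its left, z up, the work surface at z = 0. Lengths are in m, angles in rad, forces in N, time in s.
With the tool pointing down it reaches from about 0.4 to 0.925 m from the base axis. Payload 12.5 kg.
Tool frame: the origin (TCP) lies at the very end of the fingers, on their centre line; the grasp point (between the pads) lies behind it (hold_point_z is the y of the grasp point in the tool frame, in m); y points along the fingers, z is the direction in which the jaws open and shut, and the axes are right-handed (so a half turn about y gives the same grasp; the last joint's range is limited). The gripper opens to 95 mm and grips with 3 to 60 N. Pads are 20 mm wide; open, the fingers measure 119 mm over their backs; the gripper's body (75 mm by 180 mm) begins 59 mm behind the grasp point.
Start: joints at [1.035, 0.491, 1.559, -0, 1.092, -0.106], TCP at [0.26, 0.568, 0.215] pointing down, gripper open.
Joint ranges: [-3.1, 3.1], [-0.84, 2.19], [0.05, 2.79], [-1.13, 4.28], [0.06, 2.93], [-2.69, 2.69]. Speed limits (rad/s): [2.22, 2.22, 2.79, 3.14, 3.14, 3.14].

INTERFACE

Orientations are given as a 3x3 rotation matrix whose columns are the frame's x, y, z axes.
In Python, from station import goto, line_to, goto_joints, gripper_open, close, wait, ik, capture, get_calibration, PlanningError, finish_job, cut_out, read_time_s, read_joint_pos, read_dq, read_tau, read_tcp_pos, read_tool_rot, read_ft_force, read_torque, read_width, hold_point_z gives the robot as it stands. Calls block until the motion is done:
- goto(position, orientation): joint-space move of the TCP to a pose.
- line_to(position, frame=None, max_speed=0.15, stop_force=None): straight line of the TCP; frame=None keeps the orientation; max_speed is the mean speed in m/s. With stop_force (N) it stops when the force on the tool has changed by that much, and returns True; else False.
- goto_joints(angles): joint-space move.
- gripper_open() and close(squeeze=None): open the fingers fully, or close them until they stop; squeeze is the grip in N (None keeps the last).
- wait(seconds).
- ik(position, orientation): joint angles nearest the present ones, or None.
- capture(name): name is "scene" or "side" or "wrist"; returns the picture (384x512x3 uint8, blue, green, red); there is no depth.
- get_calibration(name): a dict with "fx", "fy", "cx", "cy" (pixels), "view" (4x4, takes a point from world to camera coordinates); the wrist camera has in their place "T_tool_cam" (4x4, takes a point from camera to tool coordinates, whose origin is the TCP and whose axes are the tool frame's). Camera axes: x right, y down, z forward; pixel columns grow to the right and rows downward; lengths in m; the calibration is good to about 2 mm. A picture is of the moment at which its call begins: read the wrist's pose just before it. get_calibration takes no time and is no camera call.
A pose or a line that the arm cannot do raises PlanningError and nothing moves.
- finish_job(): hands the job in, once; it reports no verdict.
Trained networks look in the newest picture that a camera, given by its name, has taken for a name from the list of things; names that differ only in an ending like _2 or _b are one class to them, and where a whole thing is asked for, a point or a joint stands for the part that bears it (a point fixed in the world has none). Each returns a list of dicts, best first, with "score" (0 to 1); they miss things now and then, are a little off and sometimes report something else, mostly with a low value. They report only what shows in the picture. A call takes as long as a camera call.
- cut_out(thing, camera): "mask" (384x512 bool, what is visible of it) and "rect" ([left, top, right, bottom] in pixels, round what is visible of it).
Readings, each from a call of its own:
- read_time_s(): time.
- read_joint_pos(): joint angles.
- read_dq(): joint speeds.
- read_tau(): joint torques, N m.
- read_tcp_pos(): TCP position.
- read_tool_rot(): TCP orientation.
- read_ft_force(): force on the tool from outside, world axes, zero at the start.
- read_torque(): the same for the moment, N m.
- read_width(): opening from 0.0 (shut) to 1.0 (fully open).
Only numpy, scipy, OpenCV 4.12 (cv2) and the standard library are available. Lean on these libraries where they do the work, as an engineer would, in place of code of your own. Each camera call takes 0.05 s, during which the arm holds its last target.

TASK

Push the dark-edged timber strip into the plywood bay: slide one end in behind the steel post first, then swing the other end in, so that the whole strip lies flat on the worktop between the two side blocks and against the back fence. Only push it along with the fingers: never pinch it or lift it off the worktop. Leave the nail tin, the tape measure and the roll of masking tape where they are.

Things in the scene. Friction and masses are not known exactly. Their poses are not given: they have to be found in the camera images.
- bay: Fixed plywood bay, open to the robot and above: back fence and two side blocks, no floor. Origin at worktop level on the fence's front face, midway between the blocks; x into the fence, away from the robot, y left along the fence. Inner faces of the blocks at y = +150 and -150 mm; blocks reach forward to x = -45 mm. Walls 18 mm thick, 40 mm high.
- post: Fixed steel post, 22 mm in diameter, 45 mm high, in front of the bay's left part, its axis about 81 mm before the fence face (about 70 mm free behind it) and 80 mm left of the bay's middle. Origin at the centre of its foot, axes as the bay's. Between it and the right side block the mouth is shorter than the strip.
- strip: Loose strip lying flat on the worktop in front of the bay: pine with dark lipping along both long sides, 240 mm long (its y axis), 36 mm wide (x), 24 mm high, about 0.2 to 0.3 kg. Origin at the centre of its underside. At the start its +y end is the left one and x points roughly away from the robot.
- strip_left_end (a point): Centre of the strip's left (+y) end face, 12 mm above its underside.
- strip_right_end (a point): Centre of the strip's right (-y) end face, 12 mm above its underside.
- strip_near_lip: Dark lipping, 6 mm wide, along the strip's long side nearest the robot (-x side); fixed to the strip. Origin at the middle of its underside.
- strip_far_lip: Dark lipping, 6 mm wide, along the strip's long side farthest from the robot (+x side); fixed to the strip. Origin at the middle of its underside.
- nail_tin: Bystander: clear tin with a red lid, 73 mm in diameter, 60 mm high, left of the bay; origin at the centre of its underside.
- tape_measure: Bystander: yellow tape measure lying flat, 64 x 89 mm, 33 mm high, in front of the post and to its left; origin at the centre of its underside.
- masking_tape: Bystander: roll of beige masking tape lying flat, 90 mm in diameter, 25 mm high, right of the bay; origin at the centre of its underside.

How it is judged:
By the outcome, as a careful person would: the job done as asked, in the order asked, and still so for the second after the job is handed in, with the robot touching nothing.
It also fails if it takes over 72 s, if anything falls off the work surface, if the arm or the gripper's body presses on something with over 40 N, if the wrist force passes 120 N, or if a joint passes its speed limit or range.

## Working session

There is one attempt and no reset: what is moved stays moved. The work goes in short steps, each a Python script; the robot and the scene stay as the last script left them, time stands still between calls to the robot, and variables do not carry over. Pictures are saved under pics/ and viewed, and the job is handed in when it is done.

```bash
mkdir -p pics; ls; python3 - <<'E'
from station import *
import cv2
print(read_time_s(), hold_point_z, read_tcp_pos(), read_tool_rot())
for n in ("scene","side","wrist"):
    im=capture(n); cv2.imwrite(f"pics/{n}0.png",im); c=get_calibration(n); print(n,c)
E
```

```text
pics
0.0 -0.0188 [0.26026912 0.56797049 0.214066  ] [[ 9.09056964e-01 -5.54074004e-04  4.16671489e-01]
 [-4.16671840e-01 -9.17531273e-04  9.09056509e-01]
 [-1.21375458e-04 -9.99999426e-01 -1.06495523e-03]]
scene {'fx': 368.22843113550016, 'fy': 368.22843113550016, 'cx': 249.01221853581322, 'cy': 194.75070854927893, 'view': array([[ 0.84883153, -0.5280203 ,  0.02606913, -0.52830585],
       [-0.26734653, -0.47127551, -0.84049107,  0.17252707],
       [ 0.45608209,  0.70646582, -0.5411979 ,  0.72408978],
       [ 0.        ,  0.        ,  0.        ,  1.        ]])}
side {'fx': 449.523113432912, 'fy': 449.523113432912, 'cx': 257.7662287589852, 'cy': 188.3782971923771, 'view': array([[ 0.96660732, -0.25478766, -0.02745063, -0.58613644],
       [-0.13981317, -0.43456165, -0.88972381,  0.1045963 ],
       [ 0.21476166,  0.8638515 , -0.45567314,  1.30416161],
       [ 0.        ,  0.        ,  0.        ,  1.        ]])}
wrist {'fx': 288.1100451968724, 'fy': 288.1100451968724, 'cx': 252.12993341178318, 'cy': 185.09360497289484, 'T_tool_cam': array([[-3.07264043e-04,  9.60964194e-01,  2.76672594e-01,
        -7.74647807e-02],
       [ 2.98934839e-04, -2.76672506e-01,  9.60964221e-01,
        -1.70542259e-01],
       [ 9.99999908e-01,  3.77976829e-04, -2.02254164e-04,
         5.98207392e-04],
       [ 0.00000000e+00,  0.00000000e+00,  0.00000000e+00,
         1.00000000e+00]])}
```

View pics/scene0.png

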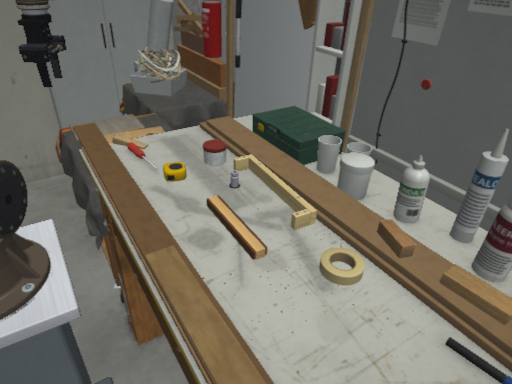

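View pics/side0.png

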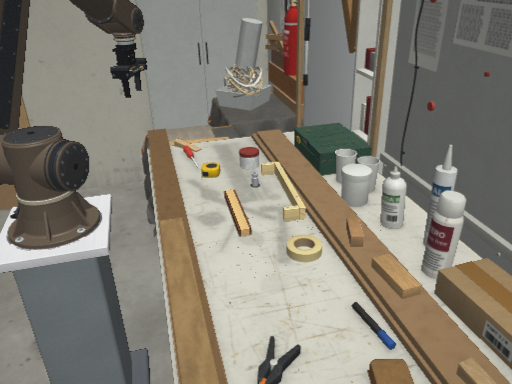

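View pics/wrist0.png

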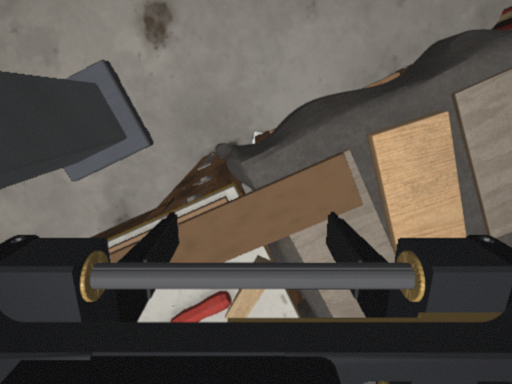

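Scene: the strip runs (212,200)→(260,250), the bay from (240,163) to (303,220), the post is at (235,180), tin (215,152), tape measure (175,171), masking tape (342,266). Next, rough positions from both fixed cameras.

```bash
cat > h.py <<'E'
from station import *
import numpy as np, cv2
def cam(name,pos=None,rot=None):
    c=get_calibration(name)
    K=np.array([[c['fx'],0,c['cx']],[0,c['fy'],c['cy']],[0,0,1.]])
    if 'view' in c: V=np.array(c['view'])
    else:
        T=np.eye(4);T[:3,:3]=rot;T[:3,3]=pos
        V=np.linalg.inv(T@np.array(c['T_tool_cam']))
    return K,V
def proj(K,V,P):
    P=np.atleast_2d(P); q=(V[:3,:3]@P.T).T+V[:3,3]; u=(K@q.T).T
    return u[:,:2]/u[:,2:]
def back(K,V,uv,z):
    uv=np.atleast_2d(uv); R=V[:3,:3]; o=-R.T@V[:3,3]
    d=(R.T@np.linalg.inv(K)@np.c_[uv,np.ones(len(uv))].T).T
    s=(z-o[2])/d[:,2]
    return o+s[:,None]*d
E
python3 - <<'E'
from h import *
for n in ("scene","side"):
    K,V=cam(n)
    for t,z in (("strip",.012),("bay",.02),("post",.02),("nail_tin",.03),("tape_measure",.016),("masking_tape",.012)):
        for r in cut_out(t,n)[:2]:
            m=r['mask']; v,u=np.nonzero(m); c=[u.mean(),v.mean()]
            print(n,t,round(r['score'],2),r['rect'],m.sum(),back(K,V,c,z)[0].round(3))
            if t=="strip":
                b=cv2.boxPoints(cv2.minAreaRect(np.c_[u,v].astype(np.float32))); print(back(K,V,b,z).round(3)[:,:2].tolist())
print(read_time_s())
E
```

```text
scene strip 0.83 [207.7, 194.4, 271.1, 257.8] 1332 [ 0.519 -0.114  0.012]
[[0.489, 0.018], [0.549, 0.056], [0.541, -0.218], [0.493, -0.236]]
scene strip 0.24 [231.1, 211.2, 269.2, 253.1] 33 [ 0.54  -0.18   0.012]
[[0.532, -0.047], [0.543, -0.04], [0.544, -0.212], [0.534, -0.216]]
scene bay 0.83 [233.8, 153.6, 319.2, 232.2] 1723 [ 0.696 -0.039  0.02 ]
scene post 0.44 [229.2, 166.9, 241.0, 189.2] 190 [0.621 0.076 0.02 ]
scene nail_tin 0.72 [201.5, 139.4, 227.1, 165.2] 544 [0.64  0.236 0.03 ]
scene nail_tin 0.38 [232.3, 151.7, 318.8, 228.2] 1720 [ 0.685 -0.056  0.03 ]
scene tape_measure 0.89 [164.9, 163.3, 190.5, 184.0] 402 [0.493 0.207 0.016]
scene masking_tape 0.8 [319.7, 244.4, 367.2, 283.6] 1286 [ 0.643 -0.335  0.012]
scene masking_tape 0.23 [162.5, 162.3, 188.1, 183.7] 384 [0.495 0.214 0.012]
side strip 0.95 [225.8, 188.3, 250.0, 235.5] 670 [ 0.514 -0.114  0.012]
[[0.495, 0.034], [0.545, 0.058], [0.532, -0.232], [0.491, -0.247]]
side strip 0.19 [240.3, 146.6, 257.9, 167.8] 387 [0.645 0.271 0.012]
[[0.636, 0.386], [0.703, 0.363], [0.651, 0.163], [0.59, 0.183]]
side bay 0.61 [263.0, 161.0, 306.6, 220.5] 936 [ 0.686 -0.042  0.02 ]
side post 0.61 [248.5, 170.8, 259.9, 188.0] 85 [0.614 0.072 0.02 ]
side nail_tin 0.7 [238.4, 149.0, 259.6, 171.1] 397 [0.634 0.232 0.03 ]
side tape_measure 0.49 [201.2, 164.9, 219.6, 176.7] 249 [0.486 0.201 0.016]
side masking_tape 0.93 [287.5, 235.0, 324.6, 261.9] 786 [ 0.637 -0.337  0.012]
side masking_tape 0.55 [239.2, 146.5, 260.0, 170.2] 415 [0.643 0.271 0.012]
0.75
```

```bash
cat >> h.py <<'E'
R0=np.array([[1,0,0],[0,0,1],[0,-1,0.]])
E
python3 - <<'E'
from h import *
close()
goto([0.62,-0.04,0.29],R0)
p,r=read_tcp_pos(),read_tool_rot()
im=capture("wrist"); cv2.imwrite("pics/w1.png",im); np.savez("w1.npz",p=p,r=r)
K,V=cam("wrist",p,r)
ov=im.copy(); out={}
for t,z in (("strip",.024),("bay",.04),("post",.045),("nail_tin",.06),("tape_measure",.033),("masking_tape",.025),("strip_near_lip",.024),("strip_far_lip",.024)):
    for x in cut_out(t,"wrist")[:1]:
        m=x['mask']; v,u=np.nonzero(m); c=[u.mean(),v.mean()]
        b=cv2.minAreaRect(np.c_[u,v].astype(np.float32))
        print(t,round(x['score'],2),x['rect'],m.sum(),back(K,V,c,z)[0].round(4),back(K,V,cv2.boxPoints(b),z)[:,:2].round(3).tolist())
        cs,_=cv2.findContours(m.astype(np.uint8),cv2.RETR_EXTERNAL,cv2.CHAIN_APPROX_NONE); cv2.drawContours(ov,cs,-1,(0,0,255),1); out[t]=m
np.savez("m1.npz",**out)
cv2.imwrite("pics/w1o.png",ov); print(read_time_s(),p,read_width())
E
```

```text
strip 0.6 [125.1, 66.8, 295.5, 99.0] 4426 [ 0.5169 -0.0992  0.024 ] [[0.533, -0.222], [0.497, -0.217], [0.501, 0.02], [0.538, 0.021]]
bay 0.92 [161.5, 164.8, 378.5, 224.1] 4771 [ 0.6897 -0.0119  0.04  ] [[0.701, -0.187], [0.63, -0.177], [0.65, 0.153], [0.723, 0.158]]
post 0.65 [308.1, 142.7, 337.4, 161.8] 361 [0.6114 0.0642 0.045 ] [[0.618, 0.045], [0.592, 0.052], [0.603, 0.085], [0.629, 0.078]]
nail_tin 0.86 [399.8, 144.4, 468.1, 197.1] 2825 [0.6315 0.2192 0.06  ] [[0.642, 0.161], [0.576, 0.184], [0.618, 0.275], [0.687, 0.255]]
tape_measure 0.84 [397.2, 34.1, 452.4, 94.2] 2745 [0.4906 0.1972 0.033 ] [[0.524, 0.158], [0.453, 0.155], [0.459, 0.236], [0.531, 0.243]]
strip_near_lip 0.56 [127.4, 69.4, 293.7, 76.9] 698 [ 0.5021 -0.0954  0.024 ] [[0.503, -0.217], [0.497, -0.216], [0.502, 0.017], [0.507, 0.017]]
strip_far_lip 0.9 [128.5, 91.4, 288.1, 98.1] 733 [ 0.5322 -0.0996  0.024 ] [[0.534, -0.217], [0.527, -0.216], [0.531, 0.017], [0.539, 0.017]]
5.2333 [ 0.62000734 -0.03927155  0.28993508] 0.005247482435683264
```

View pics/w1o.png

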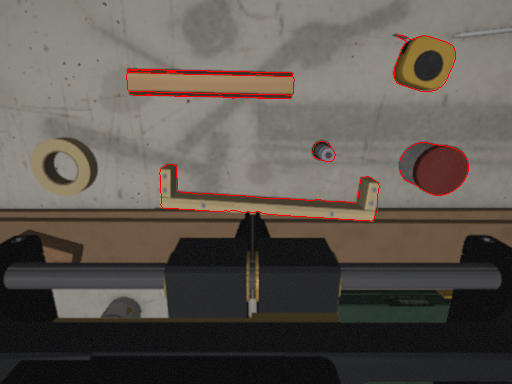

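View pics/w1.png

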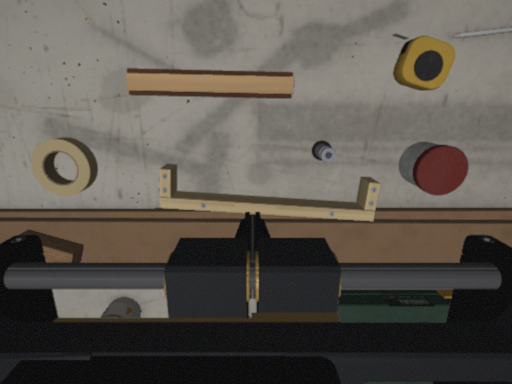

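Overhead view: the strip's top is at (128–294, 70–97), the post's top at (327,153), the bay's U from (160,165) to (378,220), the tape measure at (425,63), the tin at (435,168). Everything is outlined well. Now I'll fit poses to the masks with projected models.

```bash
cat >> h.py <<'E'
from scipy.optimize import minimize
def box(x0,x1,y0,y1,h): return np.array([[x,y,z] for x in (x0,x1) for y in (y0,y1) for z in (0,h)])
a=np.linspace(0,2*np.pi,24)
def cyl(r,h): return np.vstack([np.c_[r*np.cos(a),r*np.sin(a),0*a+z] for z in (0,h)])
MODEL={"bay":[box(0,.018,-.168,.168,.04),box(-.045,.018,.15,.168,.04),box(-.045,.018,-.168,-.15,.04)],
"strip":[box(-.018,.018,-.12,.12,.024)],"post":[cyl(.011,.045)],"nail_tin":[cyl(.0365,.06)],"masking_tape":[cyl(.045,.025)]}
def T2(q,P):
    c,s=np.cos(q[2]),np.sin(q[2]); return np.c_[q[0]+c*P[:,0]-s*P[:,1],q[1]+s*P[:,0]+c*P[:,1],P[:,2]]
def render(model,q,K,V,S=2):
    im=np.zeros((384*S,512*S),np.uint8)
    for P in model:
        uv=(proj(K,V,T2(q,P))+.5)*S-.5
        h=cv2.convexHull(uv.astype(np.float32)); cv2.fillPoly(im,[np.round(h*16).astype(np.int32)],255,cv2.LINE_AA,4)
    return im/255.
def fit(thing,mask,K,V,q0,yaw=True,S=2):
    M=cv2.resize(mask.astype(np.float32),None,fx=S,fy=S); 
    def f(q):
        qq=np.array([q[0],q[1],q[2] if yaw else 0]); I=render(MODEL[thing],qq,K,V,S)
        return 1-np.minimum(I,M).sum()/np.maximum(I,M).sum()
    q0=np.array(q0,float); sx=np.array([q0]+[q0+d for d in np.diag([.012,.012,.05])])
    r=minimize(f,q0,method="Nelder-Mead",options=dict(initial_simplex=sx,xatol=1e-4,fatol=1e-5,maxiter=250))
    return r.x,1-r.fun
E
python3 - <<'E'
from h import *
d=np.load("w1.npz"); K,V=cam("wrist",d['p'],d['r']); m=np.load("m1.npz")
im=cv2.imread("pics/w1.png")
res={}
for t,q0,yw in (("strip",[.517,-.1,-.02],1),("bay",[.687,-.015,-.05],1),("post",[.61,.066,0],0),("nail_tin",[.63,.22,0],0)):
    q,s=fit(t,m[t],K,V,q0,yw); res[t]=q; print(t,q.round(4),round(s,3))
    e=(render(MODEL[t],q,K,V,1)>.5).astype(np.uint8); cs,_=cv2.findContours(e,0,1); cv2.drawContours(im,cs,-1,(0,255,0),1)
np.savez("fit1.npz",**res)
b=res['bay']; c,s=np.cos(b[2]),np.sin(b[2]); R=np.array([[c,s],[-s,c]])
for t in ("strip","post","nail_tin"): print(t,"in bay",(R@(res[t][:2]-b[:2])*1000).round(1), np.degrees(res[t][2]-b[2]))
cv2.imwrite("pics/w1f.png",cv2.resize(im[30:240,110:400],None,fx=2.7,fy=2.7))
E
```

```text
strip [ 0.517  -0.0995 -0.0237] 0.955
bay [ 0.6943 -0.0134 -0.0632] 0.905
post [ 0.6151  0.0694 -0.0226] 0.83
nail_tin [ 0.6373  0.2327 -0.0497] 0.924
strip in bay [-171.5  -97.1] 2.263495830185443
post in bay [-84.3  77.7] 2.3254384090576337
nail_tin in bay [-72.4 242. ] 0.7757877585901217
```

View pics/w1f.png

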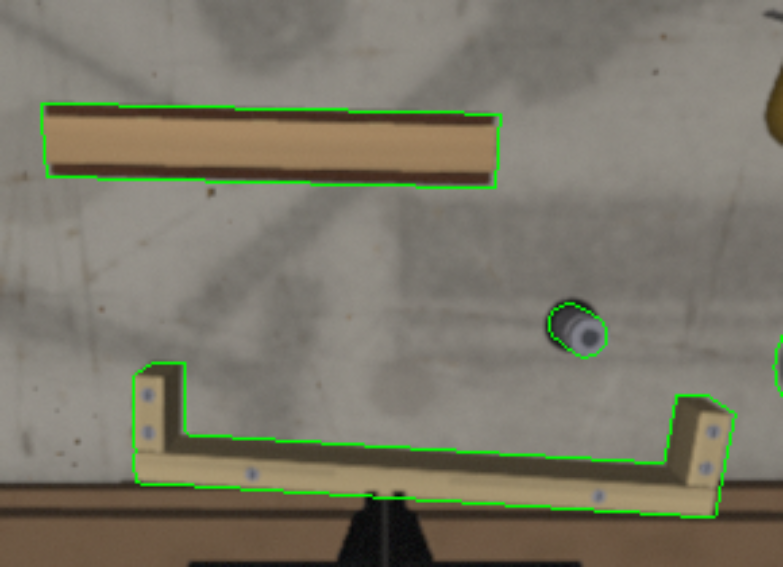

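```bash
cat >> h.py <<'E'
BAY=np.array([.6943,-.0134,-.0632])
def Rz(p): c,s=np.cos(p),np.sin(p); return np.array([[c,-s,0],[s,c,0],[0,0,1]])
def tool(p): return Rz(p)@R0
def loc(q,x,y,z=0): return T2(q,np.array([[x,y,z]]))[0]
def inbay(q):
    c,s=np.cos(BAY[2]),np.sin(BAY[2]); r=np.array([[c,s],[-s,c]])@(np.array(q[:2])-BAY[:2]); return (r*1000).round(1),round(np.degrees(q[2]-BAY[2]),1)
def look(tag,q0,names=("strip",)):
    out=[]
    for n in ("scene","side","wrist"):
        p,r=read_tcp_pos(),read_tool_rot()
        im=capture(n); cv2.imwrite(f"pics/{tag}_{n}.png",im); K,V=cam(n,p,r)
        c=cut_out("strip",n)
        if not c: print(n,"no strip"); continue
        q,s=fit("strip",c[0]['mask'],K,V,q0); print(n,round(c[0]['score'],2),q.round(4),round(s,3),inbay(q)); out.append((n,q,s))
    return out
E
python3 - <<'E'
from h import *
q=np.array([.517,-.0995,-.0237]); cor=loc(q,0,-.055)[:2]
def pose(d,gap): # strip rotated about cor by d
    v=Rz(d)[:2,:2]@(q[:2]-cor)+cor; qq=np.array([v[0],v[1],q[2]+d]); return qq,loc(qq,-.028-gap,.1,.010)
_,c=pose(0,.012)
goto(np.array([c[0],c[1],.10]),tool(q[2])); line_to(c,max_speed=.12)
f0=np.array(read_ft_force())
ds=np.linspace(0,-.554,7)[1:]
for d in ds:
    qq,c=pose(d,0); line_to(c,tool(qq[2]),max_speed=.1); print(np.array(read_ft_force())-f0, read_time_s())
p=read_tcp_pos(); line_to(pose(ds[-1],.02)[1]); 
p=np.array(read_tcp_pos()); line_to([p[0],p[1],.12],max_speed=.2)
print(qq,inbay(qq))
look("s1",qq); print(read_time_s(),read_tcp_pos())
E
```

```text
[-0.81133582 -0.15425281 -0.69207763] 7.5
[-0.40896198 -0.59102629  0.14660232] 7.7917
[-0.57136293 -0.78262227  0.28595679] 8.0833
[-1.9901256   0.03830506  0.16380703] 8.375
[-0.03564937 -0.51097892 -0.59244651] 8.6667
[-0.95340007 -0.22263001 -0.49946894] 8.9583
[ 0.54573205 -0.10840991 -0.5777    ] (array([-142.3, -104.2]), np.float64(-29.5))
scene 0.57 [ 0.5494 -0.1074 -0.6038] 0.935 (array([-138.7, -103. ]), np.float64(-31.0))
side 0.65 [ 0.5454 -0.1086 -0.5783] 0.876 (array([-142.6, -104.4]), np.float64(-29.5))
wrist 0.7 [ 0.5471 -0.1085 -0.5955] 0.728 (array([-140.9, -104.2]), np.float64(-30.5))
10.2417 [0.55911725 0.00201221 0.11911596]
```

```bash
python3 - <<'E'
from h import *
q=np.array([.547,-.1085,-.592])
c=loc(q,0,-.146,.010); up=c.copy(); up[2]=.08
goto(up,tool(q[2])); line_to(c,max_speed=.15)
f0=np.array(read_ft_force())
line_to(loc(q,0,-.131,.010),max_speed=.06); print(np.array(read_ft_force())-f0)
line_to(loc(q,-.0035,-.132+.085,.010),max_speed=.08); print(np.array(read_ft_force())-f0)
q2=np.array([*loc(q,-.0035,.085)[:2],q[2]]); print(inbay(q2))
look("s2",q2); print(read_time_s())
E
```

```text
[ 0.33777091  0.20660375 -0.41745412]
[0.23494159 0.37408989 0.18640036]
(array([-101.1,  -29.1]), np.float64(-30.3))
scene no strip
side 0.84 [ 0.5935 -0.0383 -0.5418] 0.718 (array([-99. , -31.2]), np.float64(-27.4))
wrist 0.98 [ 0.5914 -0.0362 -0.6027] 0.789 (array([-101.2,  -29.3]), np.float64(-30.9))
13.75
```

View pics/s2_wrist.png

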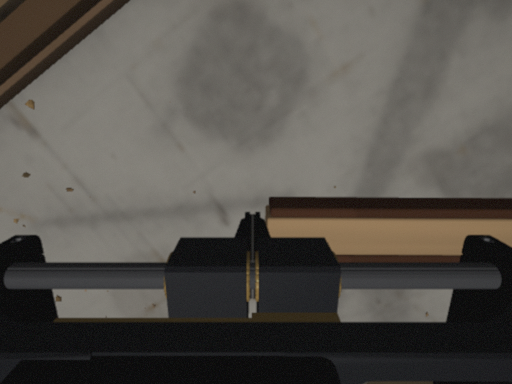

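View pics/s2_scene.png

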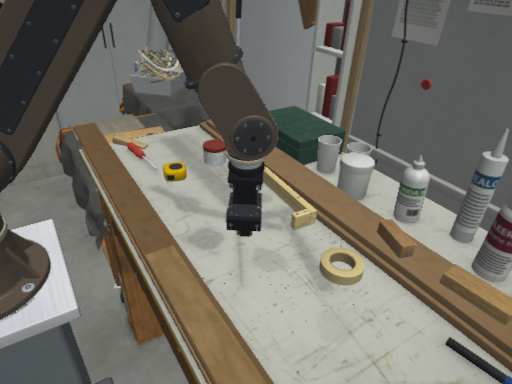

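The wrist view shows the strip still square to the tool, with its right end at column 268, just ahead of the finger, so it tracks as predicted. Continuing the push.

```bash
python3 - <<'E'
from h import *
q=np.array([.547,-.1085,-.592])
f0=np.array(read_ft_force())
print(line_to(loc(q,-.006,-.132+.132,.010),max_speed=.07,stop_force=8)); print(np.array(read_ft_force())-f0)
p=np.array(read_tcp_pos()); s=(Rz(-q[2])@(p-loc(q,0,-.132))); print(s)
q2=np.array([*loc(q,s[0],s[1])[:2],q[2]]); print(inbay(q2))
line_to(loc(q2,0,-.155,.010)); 
line_to(loc(q2,0,-.155,.22),max_speed=.25)
# overview
goto([.60,-.03,.29],R0)
for o in look("s3",q2): pass
print(read_time_s())
E
```

```text
False
[-0.76568953 -0.49213714  1.03271314]
[-0.00605033  0.13206943  0.00997972]
(array([-79.6,  12.9]), np.float64(-30.3))
scene 0.65 [ 0.6196  0.0081 -0.591 ] 0.928 (array([-76. ,  16.8]), np.float64(-30.2))
side 0.78 [ 0.613   0.0029 -0.5896] 0.884 (array([-82.2,  11.1]), np.float64(-30.2))
wrist 0.81 [ 0.6149  0.0028 -0.5983] 0.965 (array([-80.3,  11.1]), np.float64(-30.7))
16.775
```

View pics/s3_wrist.png

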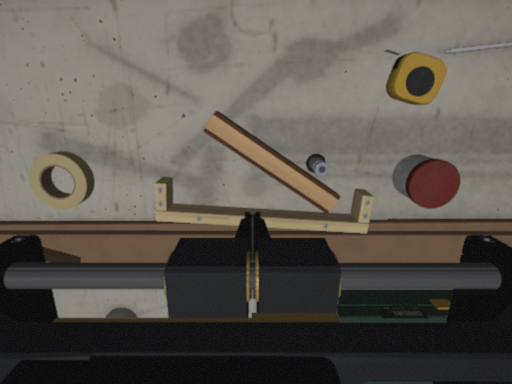

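The strip's left end is at (330,205), behind the post (317,165) and almost at the fence; the right end is still out at (212,118). Now swing the right end in.

```bash
python3 - <<'E'
from h import *
q=np.array([.615,.003,-.597]); cor=loc(q,0,.065)[:2]
def pose(d,gap):
    v=Rz(d)[:2,:2]@(q[:2]-cor)+cor; qq=np.array([v[0],v[1],q[2]+d]); return qq,loc(qq,-.028-gap,-.08,.010)
_,c=pose(0,.014)
goto(np.array([c[0],c[1],.10]),tool(q[2])); line_to(c,max_speed=.15)
f0=np.array(read_ft_force())
D=BAY[2]-q[2]
for d in np.linspace(0,D,7)[1:]:
    qq,c=pose(d,0); h=line_to(c,tool(qq[2]),max_speed=.09,stop_force=15); print(h,(np.array(read_ft_force())-f0).round(2))
    if h: break
line_to(loc(qq,-.06,-.08,.010)); line_to(loc(qq,-.06,-.08,.15),max_speed=.25)
goto([.60,-.03,.29],R0); gripper_open()
print(inbay(qq)); look("s4",qq); print(read_time_s())
E
```

```text
False [ 0.75 -0.84  0.55]
False [ 0.26  0.27 -0.8 ]
False [ 0.32  0.32 -0.15]
False [ 0.57 -0.7   0.13]
False [ 0.45  0.02 -0.14]
False [-0.42  0.73 -1.81]
(array([-47.1,   2.3]), np.float64(-0.0))
scene 0.66 [ 0.655  -0.0059 -0.0723] 0.85 (array([-39.7,   5. ]), np.float64(-0.5))
side 0.56 [ 0.6476 -0.0074 -0.0669] 0.896 (array([-47. ,   3.1]), np.float64(-0.2))
wrist 0.76 [ 0.6517 -0.0083 -0.0494] 0.958 (array([-42.9,   2.3]), np.float64(0.8))
23.85
```

View pics/s4_wrist.png

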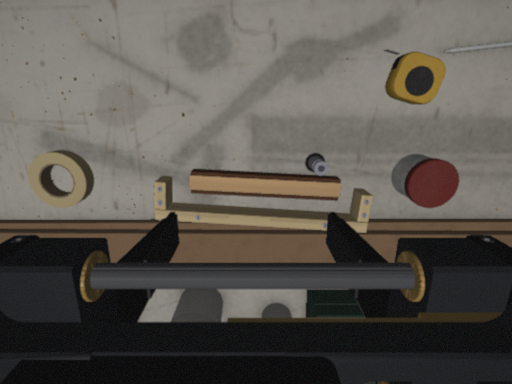

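The strip (190–340, 170–198) lies parallel to the fence, behind the post and between the blocks. Next, press it flat with both open fingers on its near side.

```bash
python3 - <<'E'
from h import *
R=tool(BAY[2])
goto(loc(BAY,-.092,-.025,.09),R); line_to(loc(BAY,-.092,-.025,.010),max_speed=.12)
line_to(loc(BAY,-.060,-.025,.010),max_speed=.06)
f0=np.array(read_ft_force())
h=line_to(loc(BAY,-.034,-.025,.010),max_speed=.03,stop_force=15); wait(.1)
p=np.array(read_tcp_pos()); print(h,(np.array(read_ft_force())-f0).round(1),(Rz(-BAY[2])@(p-[*BAY[:2],0])).round(4))
line_to(loc(BAY,-.092,-.025,.010),max_speed=.1); line_to(loc(BAY,-.092,-.025,.15),max_speed=.25)
goto([.59,-.03,.29],R0)
look("s5",loc(BAY,-.018,.003)*[1,1,0]+[0,0,BAY[2]]); print(read_time_s())
im=cv2.imread("pics/s5_wrist.png"); cv2.imwrite("pics/s5z.png",cv2.resize(im[130:260,130:390],None,fx=3,fy=3))
E
```

```text
True [-0.7  1.  -0.1] [-0.0494 -0.0248  0.0093]
scene 0.8 [ 0.68   -0.0084 -0.0612] 0.914 (array([-14.6,   4.1]), np.float64(0.1))
side 0.6 [ 0.6745  0.0009 -0.0735] 0.788 (array([-20.7,  13. ]), np.float64(-0.6))
wrist 0.96 [ 0.6771 -0.0098 -0.0617] 0.923 (array([-17.4,   2.5]), np.float64(0.1))
28.975
```

View pics/s5z.png

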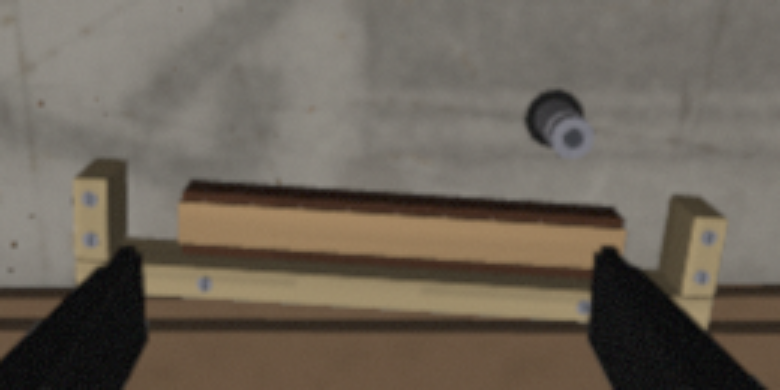

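The strip lies against the fence as far as I can see. I'll press once more to confirm that it stops at the same depth.

```bash
python3 - <<'E'
from h import *
R=tool(BAY[2])
goto(loc(BAY,-.092,-.02,.09),R); line_to(loc(BAY,-.092,-.02,.010),max_speed=.12)
line_to(loc(BAY,-.060,-.02,.010),max_speed=.08)
f0=np.array(read_ft_force())
h=line_to(loc(BAY,-.040,-.02,.010),max_speed=.015,stop_force=25)
p=np.array(read_tcp_pos()); print(h,(np.array(read_ft_force())-f0).round(1),read_torque(),(Rz(-BAY[2])@(p-[*BAY[:2],0])).round(4))
line_to(loc(BAY,-.1,-.02,.010),max_speed=.1); line_to(loc(BAY,-.1,-.02,.15),max_speed=.25)
goto([.50,-.03,.27],R0)
p,r=read_tcp_pos(),read_tool_rot(); im=capture("wrist"); K,V=cam("wrist",p,r); cv2.imwrite("pics/s6_wrist.png",im)
for t,q0,y in (("strip",[.677,-.0098,-.06],1),("bay",BAY,1),("post",[.615,.069,0],0),("nail_tin",[.6373,.2327,0],0),("masking_tape",[.64,-.336,0],0)):
    c=cut_out(t,"wrist")
    if c: q,s=fit(t,c[0]['mask'],K,V,q0,y); print(t,q.round(4),round(s,3),inbay(q))
for t,z in (("nail_tin",.03),("tape_measure",.016),("masking_tape",.012)):
  for n in ("scene","side"):
    capture(n); c=cut_out(t,n)
    if c: print(n,t,np.round(c[0]['rect'],1))
cv2.imwrite("pics/s6z.png",cv2.resize(im[100:384,80:440],None,fx=2,fy=2)); print(read_time_s())
cv2.imwrite("pics/s6side.png",cv2.resize(capture("side")[130:250,180:330],None,fx=5,fy=5))
E
```

```text
True [-0.3  0.2  0.2] [ 0.002307   -0.0262958   0.01424552] [-0.0494 -0.0199  0.0095]
strip [ 0.6733 -0.0129 -0.0475] 0.525 (array([-21. ,  -0.8]), np.float64(0.9))
bay [ 0.7009 -0.0082 -0.0898] 0.028 (array([6.2, 5.6]), np.float64(-1.5))
post [0.6132 0.0705 0.0214] 0.809 (array([-86.2,  78.6]), np.float64(4.8))
nail_tin [0.6335 0.2317 0.0347] 0.32 (array([-76.2, 240.8]), np.float64(5.6))
masking_tape [ 0.6402 -0.3359  0.0157] 0.354 (array([ -33.7, -325.3]), np.float64(4.5))
scene nail_tin [203.4 138.6 224.7 163.1]
scene tape_measure [164.3 161.3 188.7 180.6]
scene masking_tape [319.3 241.8 367.3 285.8]
side masking_tape [285.7 235.6 325.1 261.2]
34.9917
```

View pics/s6z.png

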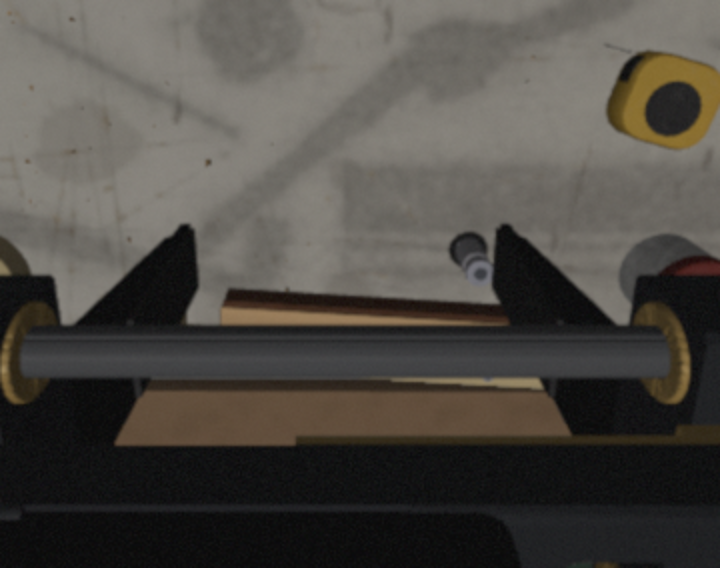

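View pics/s6side.png

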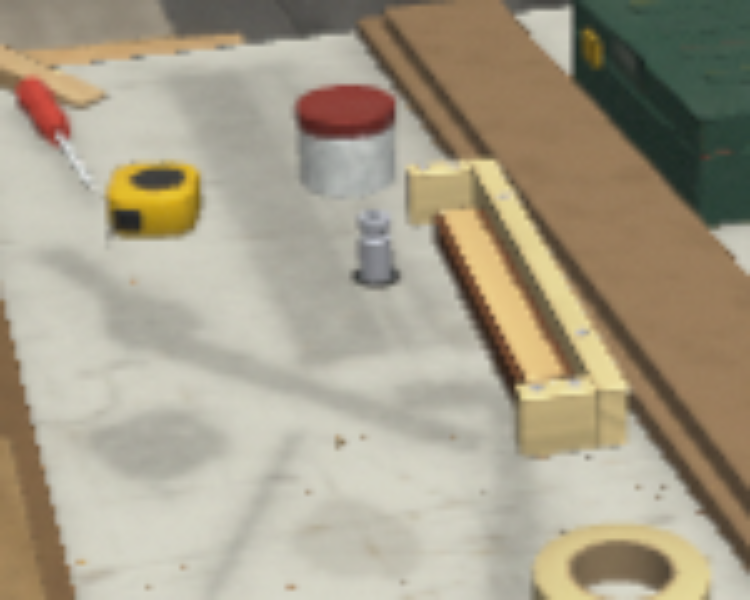

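The strip sits in the bay against the fence. Both presses stopped at the same depth, and the bystanders' outlines match those at the start. Handing in.

```bash
python3 -c "
from station import *
print(finish_job(), read_time_s())"
```

```text
the job is handed in; nothing more can be done
the job is handed in; nothing more can be done
```

The strip is in the bay, flat on the worktop between the side blocks and against the back fence, and I handed the job in at about 35 s of the 72 s allowed.

**What I did:**
1. With the fingers closed, I turned the strip about 30°, left end forward.
2. I pushed it along its length from the right end until the left end was behind the post.
3. I swung the right end in.
4. With the gripper open, I pressed both fingertips on the near side to bring the strip flat against the fence. It was never pinched or lifted.

**Last checks that agreed:**
- **Depth:** two presses, triggered at 15 N and 25 N, stopped at the same depth to 0.1 mm. That means the strip was resting on something solid.
- **Position:** the wrist-camera fit after the first press put the strip's centre 17 mm in front of the fence, where 18 mm is flush. It was about 2 mm off the middle and 0.1° off parallel.
- **Side view:** the final picture shows the strip inside the bay and the robot clear of everything.
- **Bystanders:** the outlines that were found match those at the start to within about 4 px.

**Last checks that were weak or disagreed:**
- **Stop depth:** the presses stopped about 3 mm short of the depth my bay fit predicted. That matches the post, which came out about 3 mm too far from the fence in the same fit. I take it as error in the bay fit rather than a gap.
- **Other fits after the first press:** the scene camera put the centre at 15 mm from the fence. The side camera, partly blocked, put it at 21 mm and 13 mm to the left.
- **Final wrist view:** the gripper blocked much of it, so its fits for the strip, bay, nail tin and masking tape are not usable.
- **Side-camera detection:** in the last check it missed the nail tin and the tape measure. I could see both standing in their places in that picture.

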